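Tip the microscope battery pack down into its charging dock

TASK

Put the blue microscope battery pack on charge. It stands on end on the dock's low front apron: slide it along the lane, still upright, until it is squarely against the low step, then push high on it so that it tips forward over the step and lies on the rubber deck with its brass-terminal end towards the sprung contacts, and push it along the deck until it is fully home against the backstop. Push gently (never more than 20 N) without picking the pack up, and leave everything else on the bench alone.

Things in the scene. Friction and masses are not known exactly. Their poses are not given: they have to be found in the camera images.
- pack: Blue battery pack, 88 (own x) x 104 (y) x 130 (z) mm, 0.35 to 0.65 kg; slides under 2 to 8 N (up to 11 N if it rubs on a rail). Origin at its centre. It starts standing on the apron, 30 to 60 mm short of the step: z up, x along the dock's x; white panel on its -x face, black band near its foot, brass terminals on its top end (+z). Once tipped over the step its z points along the dock's x, panel up.
- dock: Charging dock fixed to the bench. Origin at table level, mid-lane, below the front face of the step; x runs along the lane (roughly to the robot's left) to the contacts, z up. Grey apron, top 6 mm above the table, x = -170 to 0 mm; then a 12 mm step up to the black rubber deck, top 18 mm above the table. White side rails 112 mm apart inside, tops 34 mm above the table, x = -170 to +160 mm.
- dock_step (a point): Middle of the step's upper edge (x = 0, y = 0, 18 mm above the table in the dock's frame; same axes as the dock); a yellow stripe marks the edge. The pack tips about this edge; its rear face rises as it turns, so a pusher that grips the face should rise with it.
- dock_stop (a point): Middle of the range of the grey backstop at the deck's far end (dock x = 155 mm, 60 mm above the table). The block, 108 wide, top 100 mm above the table, is adjustable: its face stands firm anywhere within 12 mm before or behind this point, not reported; it must be felt.
- contacts (a joint): Two brass sprung pins, 62 mm above the table, standing 6 mm out of the backstop's face: how far they are pressed in, m: 0 = free, 0.006 = flush with the face (pack fully home). They push back with only about 1 N, and the pack's friction holds them in; home is felt as a sudden rise in resistance, when the pack meets the solid face.
- slide_box: Red slide box 83 x 100 x 34 mm beside the dock, on the side away from the robot; bystander. Origin at its underside.
- petri_dish: Petri dish, 90 mm across, 15 mm high, beside the dock, on the robot's side; bystander. Origin at its underside.
- oil_bottle: Amber bottle, 36 mm across, 75 mm tall; bystander. Origin at its underside.
- stain_jar: Glass jar with white cap, 60 mm across, 90 mm tall; bystander. Origin at its underside.
- beaker: Glass beaker, 70 mm across, 90 mm tall; bystander. Origin at its underside.
- objective: Brass microscope objective standing upright, 32 mm across, 45 mm tall; bystander. Origin at its underside.
Not all that is in view belongs to the job. Of the things that look like the pack, the middle-sized one is meant.

How it is judged:
By the outcome, as a careful person would: the job done as asked, in the order asked, and still so for the second after the job is handed in, with the robot touching nothing.
It also fails if it takes over 64 s, if anything falls off the work surface, if the arm or the gripper's body presses on something with over 40 N, if the wrist force passes 120 N, or if a joint passes its speed limit or range.

ROBOT

A 6-joint arm with a two-finger parallel gripper is mounted at the origin on the work surface. World frame = base frame: x ahead of the robot, y to its left, z up, the work surface at z = 0. Lengths are in m, angles in degrees, forces in N, time in s.
With the tool pointing down it reaches from about 0.35 to 0.875 m from the base axis. Payload 4.2 kg.
Tool frame: the origin (TCP) lies between the finger pads; the fingertips stand 17 mm ahead of it and the grasp point (between the pads) lies 2 mm behind it; z points along the fingers, y is the direction in which the jaws open and shut (so a half turn about z gives the same grasp; the last joint's range is limited). The gripper opens to 87 mm and grips with 3 to 60 N. Pads are 19 mm wide; open, the fingers measure 117 mm over their backs; the gripper's body (75 mm by 190 mm) begins 51 mm behind the grasp point.
Start: joints at [81.624, 22.042, 0.453, 0, -68.411, -14.817], TCP at [0.246, 0.574, 0.24] pointing down, gripper open.
Joint ranges: [-179.83, 179.83], [-69.29, 118.12], [-61.27, 80.66], [-181.25, 117.63], [-171.15, -9.14], [-177.46, 177.46]. Speed limits (degrees/s): [159.86, 159.86, 180, 180, 180, 180].

INTERFACE

Orientations are given as a 3x3 rotation matrix whose columns are the frame's x, y, z axes.
In Python, from station import r gives the robot as it stands.
- The arm moves only by the shell command python3 -m creep 'ROWS'. ROWS is JSON, a list of rows, each a list of 7 numbers: the opening, from 0 (shut) to 1 (fully open), then the shift along the tool's x, y, z scaled (see below), then the turn, a rotation vector about the tool's x, y, z scaled (see below). A call has 1 to 5 rows; each row is the pose to reach, as a shift and turn from the pose measured when the call began, along the tool's axes at that moment, turning the shorter way round; what a row does not reach only later rows make up. The controller multiplies each number of a shift by 300 mm and each number of a turn by 180 degrees. A row lasts 1/12 s, in which the tool goes at most 41.7 mm and 7.16 degrees, less where a joint would pass 70% of its speed; a pose out of reach is approached as far as the arm can. A call with a number of a shift or a turn outside -1 to 1 is refused whole. A call with a gripper value outside its range is refused whole. The fingers move at their own pace and stop on an object; the grip force is fixed at half the most. Time passes only in rows, so rows that repeat a pose let the fingers close. It gives the time, the measured TCP pose, the force and the opening at its end, in the units of the state.
- r.sense(): the state, without advancing time (a new reading comes with each control period).
- r.capture(name): name is "scene" or "top" or "wrist"; returns the picture (420x560x3 uint8, blue, green, red); there is no depth.
- r.camera_model(name): a dict with "mtx" (3x3 intrinsics, pixels), "R" (3x3) and "t" (3): a world point X has camera coordinates R X + t; the wrist camera has in their place "mount" (4x4, takes a point from camera to tool coordinates, whose origin is the TCP and whose axes are the flange's). Camera axes: x right, y down, z forward; pixel columns grow to the right and rows downward; lengths in m; the calibration is good to about 2 mm. A picture is of the moment at which its call begins: read the wrist's pose just before it. camera_model takes no time and is no camera call.
- r.finish_job(): hands the job in, once; it reports no verdict.
Trained networks look in the newest picture that a camera, given by its name, has taken for a name from the list of things; names that differ only in an ending like _2 or _b are one class to them, and where a whole thing is asked for, a point or a joint stands for the part that bears it (a point fixed in the world has none). Each returns a list of dicts, best first, with "score" (0 to 1); they miss things now and then, are a little off and sometimes report something else, mostly with a low value. They report only what shows in the picture. A call takes as long as a camera call. They do not tell look-alikes from the thing itself.
- r.recognise(camera, target): "rect" ([left, top, right, bottom] as shares, 0 to 1, of the picture: columns of its width, rows of its height, round what is visible of it).
- r.outline_of(camera, target): "pixels" (420x560 bool, what is visible of it) and "rect" ([left, top, right, bottom] as shares, 0 to 1, of the picture: columns of its width, rows of its height, round what is visible of it).
The state is a dict: "time_s": time; "joints": joint angles; "joint_velocities": joint speeds; "effort": joint torques, N m; "tcp_pos": TCP position; "ee_rot": TCP orientation; "wrist_force": force on the tool from outside, world axes, zero at the start; "moment": the same for the moment, N m; "gripper_width": opening from 0.0 (shut) to 1.0 (fully open).
Only numpy, scipy, OpenCV 4.12 (cv2) and the standard library are available. Lean on these libraries where they do the work, as an engineer would, in place of code of your own. Each camera call takes 0.05 s, during which the arm holds its last target.

## Working session

There is one attempt and no reset: what is moved stays moved. The work goes in short steps, Python scripts to look and compute and a shell command to move; the robot and the scene stay as the last step left them, time stands still between calls to the robot, and variables do not carry over. Pictures are saved under pics/ and viewed, and the job is handed in when it is done.

```bash
mkdir -p pics; ls
python3 - <<'E'
from station import r
import cv2
s=r.sense();print(s)
for n in("scene","top"):
    im=r.capture(n);cv2.imwrite(f"pics/{n}0.png",im)
    print(n,r.camera_model(n))
print(r.camera_model("wrist"))
E
```

```text
pics
{'time_s': 0.0, 'joints': array([ 8.16241219e+01,  2.20919795e+01,  3.80484140e-01, -2.91961225e-02,
       -6.84100979e+01, -1.48168990e+01]), 'joint_velocities': array([ 0.08170561, -0.03195833,  0.04611987, -0.10697726,  0.06841145,
       -0.0325166 ]), 'effort': array([-1.50693926e-03, -3.90664351e+01,  1.87399668e+01,  4.21975538e+00,
        1.09705448e-02, -1.92356288e-04]), 'tcp_pos': array([0.24589699, 0.57399161, 0.23845099]), 'ee_rot': array([[ 9.19110969e-01, -3.93997997e-01, -7.77891091e-04],
       [-3.93998756e-01, -9.19108730e-01, -2.03050148e-03],
       [ 8.50470222e-05,  2.17274430e-03, -9.99997636e-01]]), 'wrist_force': array([ 0.04106974, -0.55692498, -0.47075767]), 'moment': array([-0.00701427, -0.05853083, -0.00300637]), 'gripper_width': 1.001712151287856}
scene {'mtx': array([[386.6989794 ,   0.        , 276.63624324],
       [  0.        , 386.6989794 , 211.45087922],
       [  0.        ,   0.        ,   1.        ]]), 'R': array([[-0.50284053,  0.86420478, -0.01736392],
       [ 0.68339335,  0.38517403, -0.62017296],
       [-0.5292683 , -0.32371448, 
[... 265 characters left out ...]
99983252,  0.00961032],
       [-0.99912434, -0.01593591, -0.038686  ],
       [ 0.03883267, -0.00899937, -0.9992052 ]]), 't': array([-1.17799202e-03,  5.48926670e-01,  1.22618328e+00])}
{'mtx': array([[343.82419365,   0.        , 285.09175967],
       [  0.        , 343.82419365, 205.04512091],
       [  0.        ,   0.        ,   1.        ]]), 'mount': array([[ 3.61270273e-04, -9.58411858e-01, -2.85388470e-01,
         7.88519696e-02],
       [ 9.99999427e-01,  6.33730005e-04, -8.62348381e-04,
        -1.59073133e-03],
       [ 1.00734415e-03, -2.85387996e-01,  9.58411539e-01,
        -1.46559951e-01],
       [ 0.00000000e+00,  0.00000000e+00,  0.00000000e+00,
         1.00000000e+00]])}
```

View pics/scene0.png

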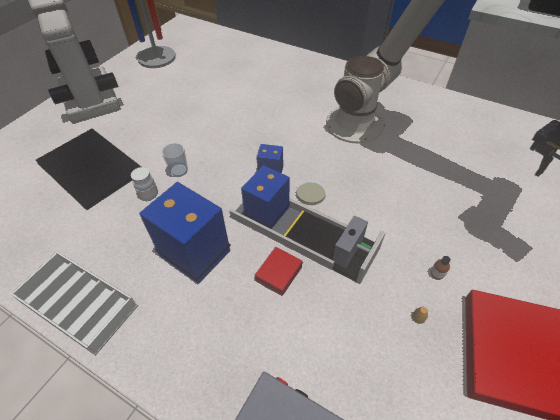

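View pics/top0.png

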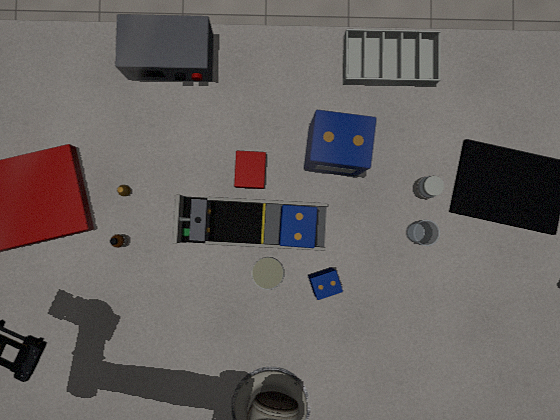

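Run:
```python
import cv2
a=cv2.imread("pics/top0.png")[180:265,165:340];cv2.imwrite("pics/topc.png",cv2.resize(a,None,fx=4.5,fy=4.5,interpolation=cv2.INTER_CUBIC))
a=cv2.imread("pics/scene0.png")[135:285,220:395];cv2.imwrite("pics/scenec.png",cv2.resize(a,None,fx=4,fy=4,interpolation=cv2.INTER_CUBIC))
```

```text
(no output)
```

View pics/topc.png

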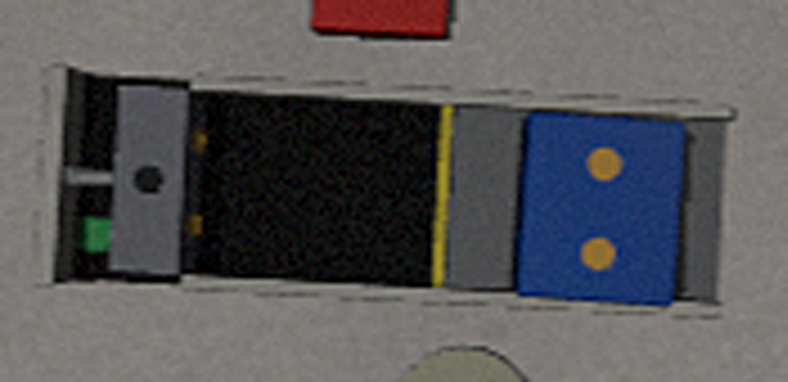

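View pics/scenec.png

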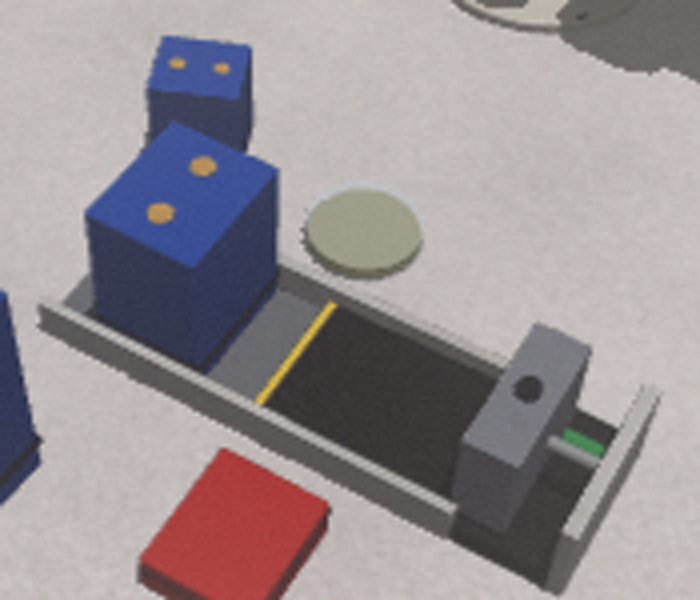

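```bash
cat > h.py <<'E'
import numpy as np
from station import r
def proj(n,X):
    m=r.camera_model(n);c=np.asarray(X)@m["R"].T+m["t"];p=c@m["mtx"].T
    return p[:,:2]/p[:,2:]
def back(n,uv,z):
    m=r.camera_model(n);d=m["R"].T@np.linalg.inv(m["mtx"])@np.array([*uv,1.]);o=-m["R"].T@m["t"]
    return o+d*(z-o[2])/d[2]
E
python3 - <<'E'
from h import *
from scipy.optimize import least_squares
tc=lambda u,v:(165+(u+.5)/4.5-.5,180+(v+.5)/4.5-.5)
sc=lambda u,v:(220+(u+.5)/4-.5,135+(v+.5)/4-.5)
# dock: points (dock coords) & obs
D=[("top",tc(453,106),(0,.056,.018)),("top",tc(442,287),(0,-.056,.018)),
("scene",sc(328,303),(0,-.056,.018)),("scene",sc(256,401),(0,.056,.018))]
def f(p):
    c,s=np.cos(p[2]),np.sin(p[2])
    o=[]
    for n,uv,X in D:
        W=[p[0]+c*X[0]-s*X[1],p[1]+s*X[0]+c*X[1],X[2]]
        o+=list(proj(n,[W])[0]-uv)
    return o
q=least_squares(f,[.5,0,1.57]);print("dock",q.x[:2],np.degrees(q.x[2]),np.round(q.fun,2))
for n,uv,X in D: print(n,back(n,uv,.018))
P=[("top",tc(530,112),(.044,.052,.136)),("top",tc(686,122),(-.044,.052,.136)),("top",tc(672,305),(-.044,-.052,.136)),("top",tc(517,293),(.044,-.052,.136)),
("scene",sc(87,213),(-.044,.052,.136)),("scene",sc(175,122),(-.044,-.052,.136)),("scene",sc(278,172),(.044,-.052,.136)),("scene",sc(193,266),(.044,.052,.136))]
Dd=q.x
D=P
k=least_squares(f,[.5,0,1.57]);print("pack",k.x[:2],np.degrees(k.x[2]),np.round(k.fun,2))
c,s=np.cos(Dd[2]),np.sin(Dd[2]);d=k.x[:2]-Dd[:2]
print("pack in dock",c*d[0]+s*d[1],-s*d[0]+c*d[1])
# check rails ends
for X in [(-.17,.056,.034),(-.17,-.056,.034),(.16,.056,.034),(.16,-.056,.034)]:
    W=[Dd[0]+c*X[0]-s*X[1],Dd[1]+s*X[0]+c*X[1],X[2]]
    t=proj("top",[W])[0];S=proj("scene",[W])[0];print(X,(t-[165,180])*4.5,(S-[220,135])*4)
for e in (.143,.155,.167):
  for y in(.054,-.054):
    W=[Dd[0]+c*e-s*y,Dd[1]+s*e+c*y,.1];print(e,y,(proj("top",[W])[0]-[165,180])*4.5,(proj("scene",[W])[0]-[220,135])*4)
E
```

```text
dock [0.50540092 0.02775222] 268.4164467714648 [-0.89  0.71 -0.22  0.94  0.25 -1.02 -1.98  1.99]
top [0.56339506 0.02376471 0.018     ]
top [0.45200998 0.02872916 0.018     ]
scene [0.45309807 0.03042002 0.018     ]
scene [0.55297666 0.02765116 0.018     ]
pack [ 0.50071284 -0.05950173] 227.89832558966978 [ 42.55  18.6  -17.84  -7.55 -42.99 -17.87  17.22   8.84   8.55  10.76
  25.17  23.78 -10.96 -11.56 -26.56 -26.22]
pack in dock 0.08735017733220586 -0.002275056618096227
(-0.17, 0.056, 0.034) [167.53358295  93.9478009 ] [474.65663672 507.01829612]
(-0.17, -0.056, 0.034) [158.41977528 278.51682351] [548.29429711 384.01535511]
(0.16, 0.056, 0.034) [709.64832164 117.62047694] [ 53.45264858 298.37544346]
(0.16, -0.056, 0.034) [702.51344461 301.87646413] [141.22977973 197.80006692]
0.143 0.054 [694.48707062 114.73161529] [ 65.41423449 245.27284405]
0.143 -0.054 [687.15440533 302.64159197] [153.967031   145.82881846]
0.155 0.054 [715.2902281  115.64021685] [ 50.92020724 238.32285339]
0.155 -0.054 [708.03484513 303.53793616] [139.88659646 139.60093644]
0.167 0.054 [736.08994309 116.54866806] [ 36.53850126 231.42672159]
0.167 -0.054 [728.91181692 304.43413147] [125.90972418 133.4188608 ]
```

```bash
cat > fit.py <<'E'
from h import *
from scipy.optimize import least_squares
tc=lambda u,v:(165+(u+.5)/4.5-.5,180+(v+.5)/4.5-.5)
sc=lambda u,v:(220+(u+.5)/4-.5,135+(v+.5)/4-.5)
def place(p,X):
    c,s=np.cos(p[2]),np.sin(p[2]);return [p[0]+c*X[0]-s*X[1],p[1]+s*X[0]+c*X[1],X[2]]
def fit(D,g=(.5,0,1.57)):
    q=least_squares(lambda p:np.concatenate([proj(n,[place(p,X)])[0]-uv for n,uv,X in D]),g,loss="soft_l1");return q
E
python3 - <<'E'
from fit import *
D=[("top",tc(453,106),(0,-.056,.018)),("top",tc(442,287),(0,.056,.018)),
("scene",sc(335,305),(0,.056,.018)),
("top",tc(735,110),(-.17,-.056,.034)),("top",tc(718,305),(-.17,.056,.034))]
q=fit(D);print("dock",q.x[:2],np.degrees(q.x[2]),np.round(q.fun,2))
P=[("top",tc(530,112),(.044,-.052,.136)),("top",tc(686,122),(-.044,-.052,.136)),("top",tc(672,305),(-.044,.052,.136)),("top",tc(517,293),(.044,.052,.136)),
("scene",sc(87,213),(-.044,-.052,.136)),("scene",sc(175,122),(-.044,.052,.136)),("scene",sc(278,172),(.044,.052,.136)),("scene",sc(193,266),(.044,-.052,.136))]
k=fit(P);print("pack",k.x[:2],np.degrees(k.x[2]),np.round(k.fun,2))
Dd=q.x
c,s=np.cos(Dd[2]),np.sin(Dd[2]);d=k.x[:2]-Dd[:2]
print("pack in dock",c*d[0]+s*d[1],-s*d[0]+c*d[1])
for X in [(-.17,.056,.034),(-.17,-.056,.034),(.16,.056,.034),(.16,-.056,.034),(.143,.054,.1),(.167,.054,.1),(.143,-.054,.1),(.167,-.054,.1)]:
    W=[place(Dd,X)];print(X,((proj("top",W)[0]-[165,180])*4.5).round(),((proj("scene",W)[0]-[220,135])*4).round())
E
```

```text
dock [0.50862633 0.02717262] 87.43050139390013 [-0.32 -0.43 -0.34 -0.25 -1.91 -0.7  -1.08  2.15  0.43 -0.27]
pack [ 0.50161276 -0.05864859] 86.51698646391716 [-0.71 -0.59 -0.41 -0.13 -0.3   0.65 -0.95  0.64 -1.92 -0.13 -1.09 -1.12
  0.17 -1.01 -0.68  0.68]
pack in dock -0.08604934461559163 0.003159052495820236
(-0.17, 0.056, 0.034) [718. 302.] [130. 193.]
(-0.17, -0.056, 0.034) [728. 118.] [ 40. 292.]
(0.16, 0.056, 0.034) [175. 269.] [532. 384.]
(0.16, -0.056, 0.034) [187.  85.] [454. 506.]
(0.143, 0.054, 0.1) [188. 271.] [520. 315.]
(0.167, 0.054, 0.1) [146. 269.] [554. 331.]
(0.143, -0.054, 0.1) [201.  83.] [441. 434.]
(0.167, -0.054, 0.1) [159.  81.] [477. 452.]
```

```bash
cat >> h.py <<'E'
from scipy.spatial.transform import Rotation as Ro
DK=np.array([.5086,.0272]);YAW=np.radians(87.4)
ax=np.array([np.cos(YAW),np.sin(YAW),0]);ay=np.array([-np.sin(YAW),np.cos(YAW),0]);Z=np.array([0,0,1.])
def target(dx,dy,z): return np.array([*DK,0])+ax*dx+ay*dy+Z*z
def Rt(th):
    t=np.radians(th);zt=ax*np.sin(t)-Z*np.cos(t);yt=ay;return np.c_[np.cross(yt,zt),yt,zt]
def rel(p,R,s=None):
    s=s or r.sense();R0=s["ee_rot"];sh=R0.T@(p-s["tcp_pos"])/.3;tu=Ro.from_matrix(R0.T@R).as_rotvec(degrees=True)/180
    return sh.round(3),tu.round(3)
def st():
    s=r.sense();d=s["tcp_pos"]-np.array([*DK,0]);f=s["wrist_force"]
    zt=s["ee_rot"][:,2]
    print("t%.2f dock x %.1f y %.1f z %.1f mm | tilt %.1f | F x %.1f y %.1f z %.1f | j"%(s["time_s"],d@ax*1e3,d@ay*1e3,d[2]*1e3,np.degrees(np.arctan2(zt@ax,-zt[2])),f@ax,f@ay,f[2]),s["joints"].round(0),"g",round(s["gripper_width"],2))
E
python3 - <<'E'
from h import *
st()
for n,uv,z in [("bigN",(340,165),.19),("bigL",(306,168),.19),("beaker",(422,232),.05),("small",(325,283),.06),("small corner",(316,270),.07),("petri",(268,273),.015)]:
    w=back("top",uv,z);d=w-np.array([*DK,0]);print(n,w.round(3),(d@ax).round(3),(d@ay).round(3))
print(Rt(0).round(2).tolist())
print(rel(target(-.2,0,.3),Rt(0)))
E
```

```text
t0.10 dock x 534.4 y 287.2 z 238.6 mm | tilt -0.1 | F x 0.2 y -0.2 z -0.3 | j [ 82.  22.   0.  -0. -68. -15.] g 1.0
bigN [ 0.649 -0.155  0.19 ] -0.175 -0.149
bigL [ 0.641 -0.073  0.19 ] -0.094 -0.136
beaker [ 0.491 -0.401  0.05 ] -0.429 -0.001
small [ 0.351 -0.139  0.06 ] -0.173 0.15
small corner [ 0.386 -0.113  0.07 ] -0.146 0.116
petri [0.37  0.013 0.015] -0.02 0.137
[[-0.05, -1.0, 0.0], [-1.0, 0.05, 0.0], [-0.0, 0.0, -1.0]]
(array([ 1.757,  1.955, -0.201]), array([ 0.001, -0.   ,  0.386]))
```

```bash
python3 -m creep '[[0.4,0.12,0.07,-0.2,0,0,0.04],[0.4,0.2,0.14,-0.2,0,0,0.08],[0.4,0.3,0.23,-0.2,0,0,0.12],[0.4,0.4,0.33,-0.2,0,0,0.16],[0.4,0.49,0.43,-0.2,0,0,0.2]]'; python3 -c "
from h import *
st();print(rel(target(-.2,0,.3),Rt(0)))"
```

```text
time_s: 0.52
tcp_pos: [0.3272, 0.4062, 0.2989]
ee_rot: [[0.51, -0.86, -0.001], [-0.86, -0.51, -0.001], [0.001, 0.001, -1.0]]
wrist_force: [2.2, -0.6, 0.5]
gripper_width: 0.708
t0.52 dock x 370.4 y 198.4 z 298.9 mm | tilt -0.1 | F x -0.5 y -2.2 z 0.5 | j [ 69.  10.  -8.  -0. -72. -38.] g 0.71
(array([ 1.953e+00,  4.900e-01, -1.000e-03]), array([ 0.   , -0.   ,  0.185]))
```

```bash
python3 -m creep '[[0.4,0.13,0.03,0,0,0,0.037],[0.4,0.26,0.065,0,0,0,0.074],[0.4,0.39,0.1,0,0,0,0.111],[0.4,0.52,0.13,0,0,0,0.148],[0.4,0.65,0.16,0,0,0,0.185]]'; python3 -c "
from h import *
st();print(rel(target(-.2,0,.3),Rt(0)))"
```

```text
time_s: 0.93
tcp_pos: [0.3851, 0.2119, 0.299]
ee_rot: [[-0.051, -0.999, -0.001], [-0.999, 0.051, -0.001], [0.001, 0.001, -1.0]]
wrist_force: [1.0, 0.6, -0.4]
gripper_width: 0.413
t0.93 dock x 178.9 y 131.8 z 299.0 mm | tilt -0.1 | F x 0.7 y -1.0 z -0.4 | j [ 50.   1. -18.   0. -71. -53.] g 0.41
(array([ 1.26 , -0.447, -0.002]), array([ 0.   , -0.   , -0.002]))
```

```bash
python3 -m creep '[[0.4,0.14,-0.05,0,0,0,0],[0.4,0.27,-0.1,0,0,0,0],[0.4,0.4,-0.15,0,0,0,0],[0.4,0.53,-0.2,0,0,0,0],[0.4,0.66,-0.25,0,0,0,0]]';python3 -m creep '[[0.4,0.13,-0.05,0,0,0,0],[0.4,0.26,-0.1,0,0,0,0],[0.4,0.39,-0.15,0,0,0,0],[0.4,0.52,-0.2,0,0,0,0],[0.4,0.6,-0.2,0,0,0,0]]'; python3 -c "
from h import *
st();print(rel(target(-.2,0,.3),Rt(40)))"
```

```text
time_s: 1.35
tcp_pos: [0.448, 0.0133, 0.2992]
ee_rot: [[-0.051, -0.999, -0.001], [-0.999, 0.051, -0.001], [0.001, 0.001, -1.0]]
wrist_force: [0.6, 1.2, 0.5]
gripper_width: 0.399
time_s: 1.77
tcp_pos: [0.4999, -0.1726, 0.2983]
ee_rot: [[-0.053, -0.999, -0.002], [-0.999, 0.053, -0.001], [0.002, 0.002, -1.0]]
wrist_force: [0.4, 0.4, -0.1]
gripper_width: 0.402
t1.77 dock x -200.0 y -0.3 z 298.3 mm | tilt -0.1 | F x 0.4 y -0.4 z -0.1 | j [ -1.  10.  -7.   0. -72.  -2.] g 0.4
(array([-0.   ,  0.001, -0.006]), array([-0.   , -0.223, -0.002]))
```

```bash
python3 -m creep '[[0.4,0,0,0,0,-0.037,0],[0.4,0,0,0,0,-0.074,0],[0.4,0,0,0,0,-0.111,0],[0.4,0,0,0,0,-0.148,0],[0.4,0,0,0,0,-0.185,0]]'; python3 -c "
from h import *
st();print(rel(target(-.19,0,.2),Rt(40)))"
```

```text
time_s: 2.18
tcp_pos: [0.5003, -0.1729, 0.299]
ee_rot: [[-0.044, -0.999, 0.03], [-0.833, 0.053, 0.551], [-0.552, -0.001, -0.834]]
wrist_force: [-0.2, 0.4, -0.8]
gripper_width: 0.401
t2.18 dock x -200.3 y -0.7 z 299.0 mm | tilt 33.5 | F x 0.4 y 0.3 z -0.8 | j [-21.  18.   8. -32. -91.  20.] g 0.4
(array([0.154, 0.003, 0.294]), array([-0.002, -0.036, -0.002]))
```

```bash
python3 -m creep '[[0.4,0.06,0,0.1,0,-0.036,0],[0.4,0.11,0,0.2,0,-0.036,0],[0.4,0.154,0.003,0.294,0,-0.036,0],[0.4,0.154,0.003,0.294,0,-0.036,0]]'; python3 -c "
from h import *
import cv2
st();print(rel(target(-.19,0,.052),Rt(40)))
for n in('wrist','scene','top'): cv2.imwrite(f'pics/{n}1.png',r.capture(n))"
```

```text
time_s: 2.52
tcp_pos: [0.4967, -0.1611, 0.1934]
ee_rot: [[-0.05, -0.998, 0.025], [-0.76, 0.055, 0.648], [-0.648, 0.013, -0.761]]
wrist_force: [-0.9, 1.9, -1.8]
gripper_width: 0.4
t2.52 dock x -188.6 y 3.3 z 193.4 mm | tilt 40.4 | F x 1.8 y 1.0 z -1.8 | j [-23.  25.   1. -37. -85.  30.] g 0.4
(array([ 0.309, -0.017,  0.356]), array([ 0.001,  0.002, -0.005]))
```

View pics/wrist1.png

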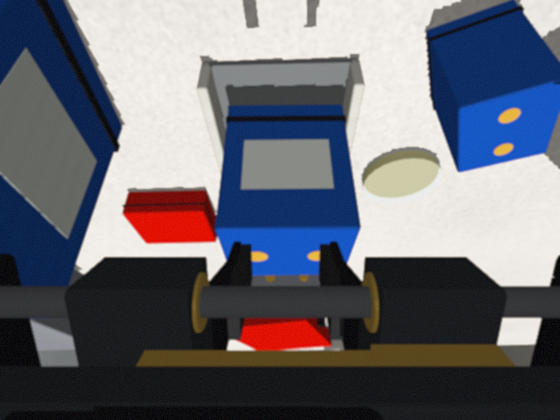

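View pics/scene1.png

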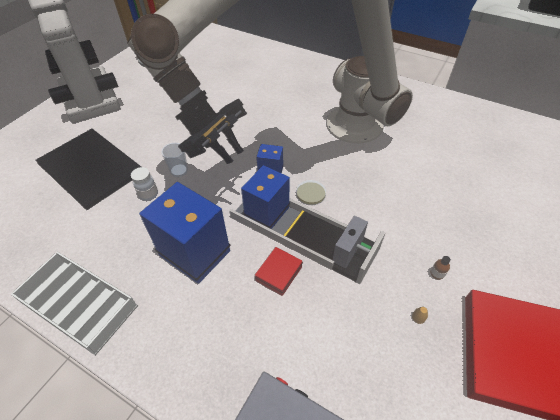

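```bash
python3 -c "
from h import *
print(rel(target(-.175,0.002,.052),Rt(40)))"
```

```text
(array([0.279, 0.01 , 0.415]), array([-0.002, -0.   , -0.001]))
```

```bash
python3 -m creep '[[0.4,0.07,0.002,0.1,0,0,0],[0.4,0.14,0.004,0.2,0,0,0],[0.4,0.21,0.007,0.31,0,0,0],[0.4,0.25,0.01,0.37,0,0,0],[0.4,0.279,0.01,0.415,0,0,0]]'; python3 -c "
from h import *
st();print(rel(target(-.155,0.002,.052),Rt(40)))"
```

```text
time_s: 3.08
tcp_pos: [0.4995, -0.1472, 0.0521]
ee_rot: [[-0.037, -0.999, 0.035], [-0.767, 0.051, 0.64], [-0.641, -0.004, -0.767]]
wrist_force: [0.7, -0.0, 0.4]
gripper_width: 0.398
t3.08 dock x -174.6 y 1.1 z 52.1 mm | tilt 39.9 | F x 0.0 y -0.7 z 0.4 | j [-22.  35.  -5. -40. -70.  40.] g 0.4
(array([-0.05 ,  0.003,  0.042]), array([-0.002, -0.001, -0.001]))
```

```bash
python3 -m creep '[[0.4,-0.015,0,0.013,0,0,0],[0.4,-0.028,0,0.023,0,0,0],[0.4,-0.041,0.001,0.034,0,0,0],[0.4,-0.051,0.002,0.042,0,0,0],[0.4,-0.059,0.003,0.049,0,0,0]]'; python3 -c "
from h import *
st()"; python3 -m creep '[[0.4,-0.01,0,0.009,0,0,0],[0.4,-0.02,0,0.017,0,0,0],[0.4,-0.03,0,0.026,0,0,0],[0.4,-0.04,0,0.034,0,0,0],[0.4,-0.05,0,0.042,0,0,0]]'; python3 -c "
from h import *
st();import cv2
for n in('scene','top'): cv2.imwrite(f'pics/{n}2.png',r.capture(n))
a=cv2.imread('pics/top2.png')[160:285,165:340];cv2.imwrite('pics/top2c.png',cv2.resize(a,None,fx=4,fy=4))"
```

```text
time_s: 3.5
tcp_pos: [0.5008, -0.1239, 0.0541]
ee_rot: [[-0.034, -0.999, 0.038], [-0.767, 0.05, 0.639], [-0.64, -0.008, -0.768]]
wrist_force: [-0.6, -0.7, -0.3]
gripper_width: 0.401
t3.50 dock x -151.3 y 0.9 z 54.1 mm | tilt 39.8 | F x -0.8 y 0.6 z -0.3 | j [-20.  34.  -7. -41. -69.  39.] g 0.4
time_s: 3.92
tcp_pos: [0.5021, -0.1046, 0.0544]
ee_rot: [[-0.033, -0.999, 0.039], [-0.768, 0.05, 0.638], [-0.64, -0.009, -0.769]]
wrist_force: [0.4, -4.3, 2.6]
gripper_width: 0.396
t3.92 dock x -132.0 y 0.5 z 54.4 mm | tilt 39.8 | F x -4.3 y -0.6 z 2.6 | j [-18.  33.  -8. -42. -68.  39.] g 0.4
```

View pics/top2c.png

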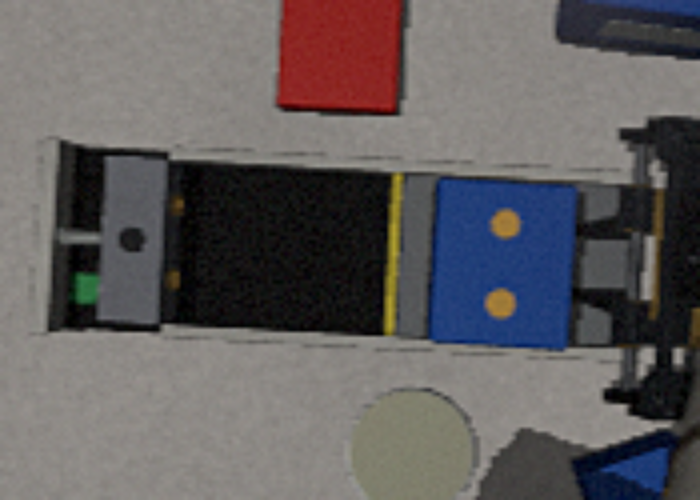

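```bash
python3 -m creep '[[0.4,-0.01,0,0.009,0,0,0],[0.4,-0.02,0,0.018,0,0,0],[0.4,-0.03,0,0.026,0,0,0],[0.4,-0.038,0,0.034,0,0,0],[0.4,-0.046,0,0.041,0,0,0]]'; python3 -c "
from h import *
st()"
```

```text
time_s: 4.43
tcp_pos: [0.5029, -0.085, 0.0536]
ee_rot: [[-0.033, -0.999, 0.038], [-0.767, 0.05, 0.639], [-0.64, -0.008, -0.768]]
wrist_force: [-0.2, -4.1, 3.6]
gripper_width: 0.401
t4.43 dock x -112.4 y 0.6 z 53.6 mm | tilt 39.8 | F x -4.1 y 0.0 z 3.6 | j [-17.  33.  -9. -43. -67.  38.] g 0.4
```

```bash
python3 -m creep '[[0.4,-0.005,0,0.005,0,0,0],[0.4,-0.01,0,0.009,0,0,0]]'; python3 -c "
from h import *
st()";  python3 -m creep '[[0.4,-0.005,0,0.005,0,0,0],[0.4,-0.008,0,0.007,0,0,0]]'; python3 -c "
from h import *
st();import cv2
for n in('scene','top'): cv2.imwrite(f'pics/{n}3.png',r.capture(n))
a=cv2.imread('pics/top3.png')[160:285,165:340];cv2.imwrite('pics/top3c.png',cv2.resize(a,None,fx=4,fy=4))
a=cv2.imread('pics/scene3.png')[135:285,220:395];cv2.imwrite('pics/scene3c.png',cv2.resize(a,None,fx=4,fy=4))"
```

```text
time_s: 4.6
tcp_pos: [0.5032, -0.081, 0.0534]
ee_rot: [[-0.033, -0.999, 0.038], [-0.768, 0.05, 0.639], [-0.64, -0.008, -0.768]]
wrist_force: [0.6, -6.6, 3.9]
gripper_width: 0.397
t4.60 dock x -108.3 y 0.5 z 53.4 mm | tilt 39.8 | F x -6.6 y -0.8 z 3.9 | j [-16.  32.  -9. -43. -66.  38.] g 0.4
time_s: 4.77
tcp_pos: [0.504, -0.0803, 0.0536]
ee_rot: [[-0.03, -0.999, 0.039], [-0.771, 0.048, 0.635], [-0.636, -0.011, -0.772]]
wrist_force: [-2.4, -13.3, 5.8]
gripper_width: 0.4
t4.77 dock x -107.6 y -0.3 z 53.6 mm | tilt 39.5 | F x -13.4 y 1.8 z 5.8 | j [-16.  32.  -9. -43. -66.  38.] g 0.4
```

View pics/top3c.png

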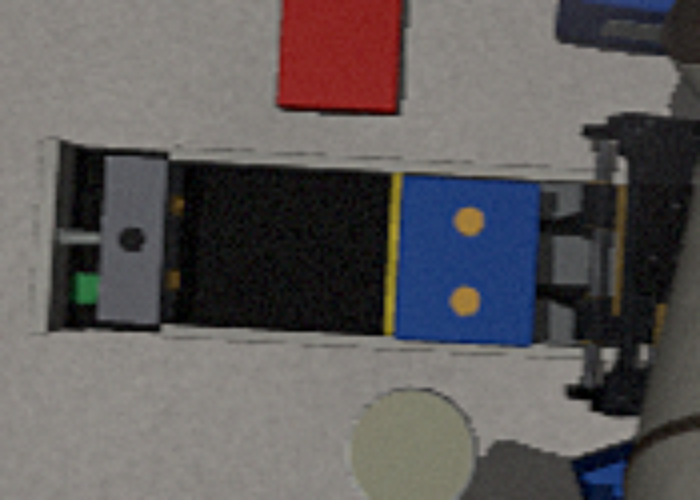

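View pics/scene3c.png

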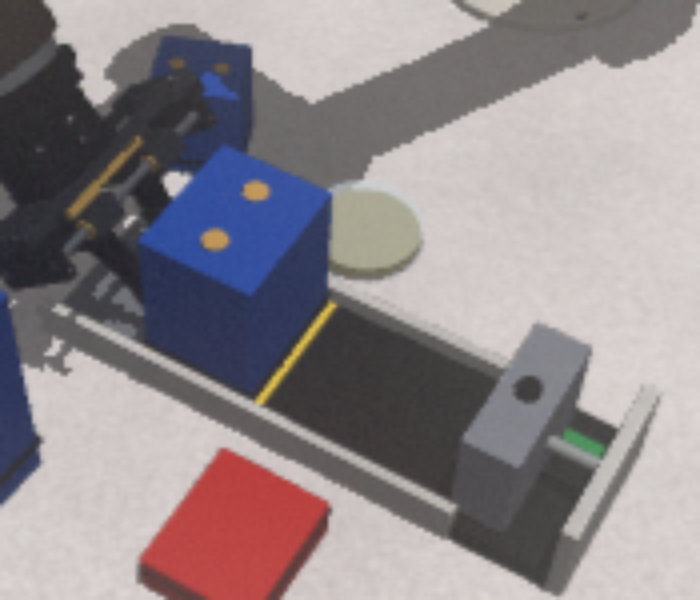

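```bash
python3 -m creep '[[0.4,0.02,0,-0.016,0,0,0],[0.4,0.038,0,-0.032,0,0,0],[0.4,0.038,0,-0.032,0,0,0]]';python3 -c "
from h import *
st();print(rel(target(-.122,0.001,.125),Rt(40)))"
```

```text
time_s: 5.12
tcp_pos: [0.5028, -0.0956, 0.0533]
ee_rot: [[-0.032, -0.999, 0.039], [-0.77, 0.05, 0.636], [-0.637, -0.009, -0.771]]
wrist_force: [0.2, 0.4, -0.1]
gripper_width: 0.4
t5.12 dock x -123.0 y 0.2 z 53.3 mm | tilt 39.5 | F x 0.4 y -0.1 z -0.1 | j [-18.  33.  -8. -42. -67.  38.] g 0.4
(array([-0.155,  0.   , -0.182]), array([-0.003, -0.003,  0.001]))
```

```bash
python3 -m creep '[[0.4,-0.04,0,-0.045,0,0,0],[0.4,-0.08,0,-0.09,0,0,0],[0.4,-0.12,0,-0.14,0,0,0],[0.4,-0.155,0,-0.182,0,0,0],[0.4,-0.155,0,-0.182,-0.003,-0.003,0]]';python3 -c "
from h import *
st();print(rel(target(-.106,0.002,.125),Rt(40)),rel(target(-.0875,0.002,.139),Rt(40)))"
```

```text
time_s: 5.53
tcp_pos: [0.5034, -0.0944, 0.1284]
ee_rot: [[-0.027, -0.999, 0.034], [-0.765, 0.043, 0.642], [-0.643, -0.008, -0.766]]
wrist_force: [-0.3, 0.3, 0.7]
gripper_width: 0.397
t5.53 dock x -121.7 y -0.3 z 128.4 mm | tilt 40.0 | F x 0.2 y 0.3 z 0.7 | j [-17.  27.  -6. -40. -74.  32.] g 0.4
(array([-0.033,  0.008,  0.042]), array([-0.001,  0.   ,  0.002])) (array([-0.11 ,  0.007,  0.046]), array([-0.001,  0.   ,  0.002]))
```

```bash
python3 -m creep '[[0.4,-0.017,0.004,0.02,0,0,0],[0.4,-0.033,0.007,0.042,0,0,0],[0.4,-0.06,0.007,0.044,0,0,0],[0.4,-0.085,0.007,0.045,0,0,0],[0.4,-0.11,0.007,0.046,0,0,0]]';python3 -c "
from h import *
st();print(rel(target(-.0775,0.002,.145),Rt(40)),rel(target(-.0667,0.002,.149),Rt(40)));import cv2
for n in('scene',): cv2.imwrite(f'pics/{n}4.png',r.capture(n))
a=cv2.imread('pics/scene4.png')[135:285,220:395];cv2.imwrite('pics/scene4c.png',cv2.resize(a,None,fx=4,fy=4))"
```

```text
time_s: 5.95
tcp_pos: [0.5021, -0.0591, 0.1387]
ee_rot: [[-0.028, -0.999, 0.032], [-0.765, 0.042, 0.643], [-0.644, -0.006, -0.765]]
wrist_force: [-0.7, -0.6, -0.6]
gripper_width: 0.396
t5.95 dock x -86.5 y 2.5 z 138.7 mm | tilt 40.1 | F x -0.7 y 0.7 z -0.6 | j [-14.  25.  -7. -42. -72.  30.] g 0.4
(array([-0.036, -0.002,  0.003]), array([-0.001,  0.   ,  0.002])) (array([-0.072, -0.002,  0.016]), array([-0.001,  0.   ,  0.002]))
```

View pics/scene4c.png

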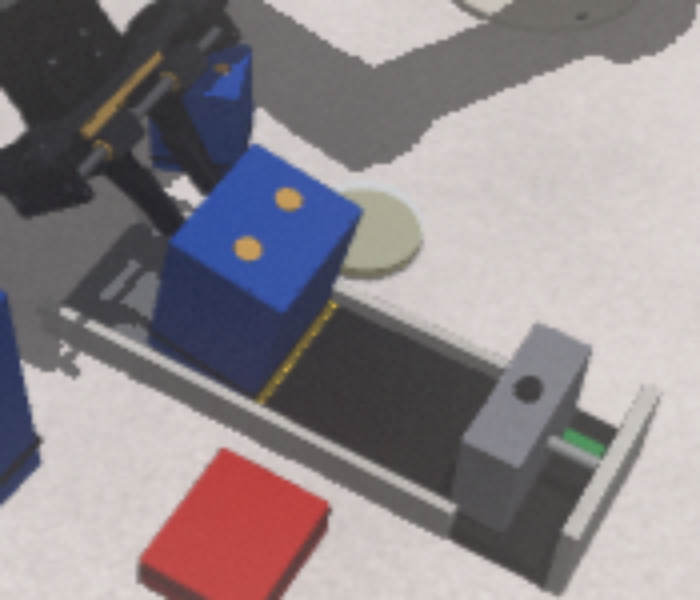

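```bash
python3 -m creep '[[0.4,-0.018,0,0.002,0,0,0],[0.4,-0.036,0,0.003,0,0,0],[0.4,-0.054,0,0.009,0,0,0],[0.4,-0.072,0,0.016,0,0,0]]';python3 -c "
from h import *
st();print(rel(target(-.0555,0.002,.153),Rt(40)),rel(target(-.0444,0.002,.1555),Rt(40)),rel(target(-.0333,0.002,.157),Rt(40)));import cv2
for n in('scene',): cv2.imwrite(f'pics/{n}5.png',r.capture(n))
a=cv2.imread('pics/scene5.png')[135:285,220:395];cv2.imwrite('pics/scene5c.png',cv2.resize(a,None,fx=4,fy=4))"
```

```text
time_s: 6.33
tcp_pos: [0.503, -0.0379, 0.1504]
ee_rot: [[-0.027, -0.999, 0.032], [-0.764, 0.041, 0.644], [-0.644, -0.007, -0.765]]
wrist_force: [-0.4, -0.9, -0.2]
gripper_width: 0.399
t6.33 dock x -65.3 y 2.7 z 150.4 mm | tilt 40.1 | F x -0.9 y 0.3 z -0.2 | j [-12.  23.  -8. -42. -72.  28.] g 0.4
(array([-0.03 , -0.002,  0.015]), array([-0.001,  0.001,  0.003])) (array([-0.064, -0.003,  0.032]), array([-0.001,  0.001,  0.003])) (array([-0.096, -0.003,  0.052]), array([-0.001,  0.001,  0.003]))
```

View pics/scene5c.png

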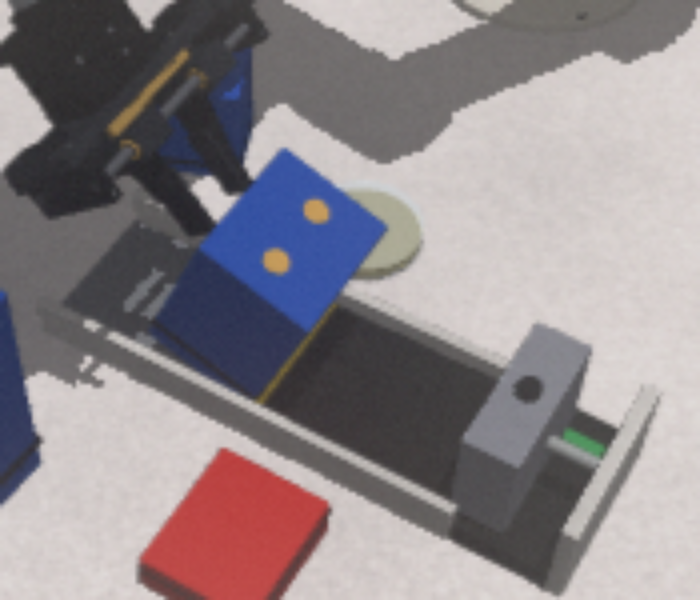

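```bash
python3 -m creep '[[0.4,-0.015,0,0.007,0,0,0],[0.4,-0.03,-0.001,0.015,0,0,0],[0.4,-0.047,-0.001,0.023,0,0,0],[0.4,-0.064,-0.001,0.032,0,0,0],[0.4,-0.08,-0.002,0.042,0,0,0]]';python3 -c "
from h import *
st();print(rel(target(-.0333,0.002,.157),Rt(40)),rel(target(-.0213,0.002,.158),Rt(40)),rel(target(-.0097,0.002,.158),Rt(40)));import cv2
for n in('scene',): cv2.imwrite(f'pics/{n}6.png',r.capture(n))
a=cv2.imread('pics/scene6.png')[135:285,220:395];cv2.imwrite('pics/scene6c.png',cv2.resize(a,None,fx=4,fy=4))"
```

```text
time_s: 6.8
tcp_pos: [0.5047, -0.0099, 0.1569]
ee_rot: [[-0.026, -0.999, 0.032], [-0.764, 0.041, 0.645], [-0.645, -0.008, -0.764]]
wrist_force: [0.4, -0.3, 0.8]
gripper_width: 0.399
t6.80 dock x -37.2 y 2.2 z 156.9 mm | tilt 40.2 | F x -0.3 y -0.4 z 0.8 | j [ -9.  22.  -8. -43. -71.  25.] g 0.4
(array([-0.01 , -0.001,  0.008]), array([-0.001,  0.001,  0.003])) (array([-0.043, -0.001,  0.031]), array([-0.001,  0.001,  0.003])) (array([-0.072, -0.001,  0.056]), array([-0.001,  0.001,  0.003]))
```

View pics/scene6c.png

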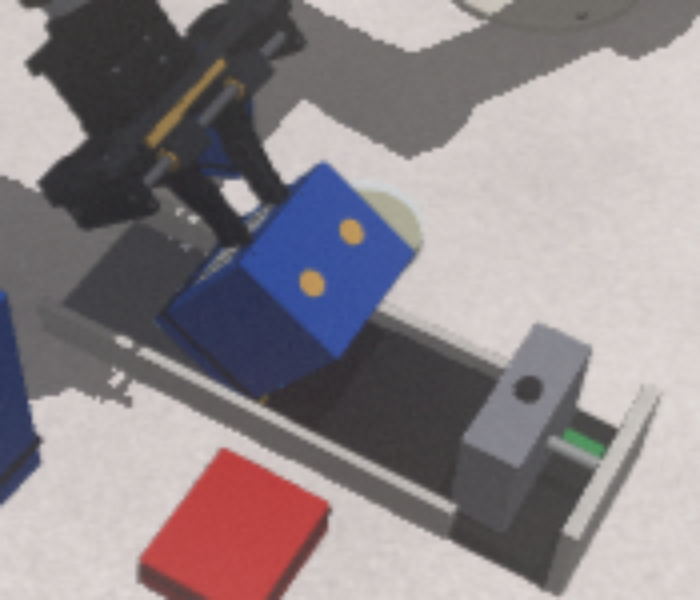

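```bash
python3 -m creep '[[0.4,-0.011,0,0.008,0,0,0],[0.4,-0.022,0,0.015,0,0,0],[0.4,-0.033,0,0.023,0,0,0],[0.4,-0.043,0,0.031,0,0,0],[0.4,-0.054,0,0.04,0,0,0]]';python3 -c "
from h import *
st();print(rel(target(-.0097,0.002,.158),Rt(40)));import cv2
for n in('scene',): cv2.imwrite(f'pics/{n}7.png',r.capture(n))
a=cv2.imread('pics/scene7.png')[135:285,220:395];cv2.imwrite('pics/scene7c.png',cv2.resize(a,None,fx=4,fy=4))"
```

```text
time_s: 7.27
tcp_pos: [0.5056, 0.0115, 0.1584]
ee_rot: [[-0.025, -0.999, 0.032], [-0.763, 0.04, 0.645], [-0.646, -0.008, -0.763]]
wrist_force: [0.1, -0.5, 0.0]
gripper_width: 0.403
t7.27 dock x -15.8 y 2.3 z 158.4 mm | tilt 40.2 | F x -0.5 y -0.1 z 0.0 | j [ -7.  21.  -9. -43. -70.  24.] g 0.4
(array([-0.015, -0.001,  0.014]), array([-0.001,  0.001,  0.003]))
```

View pics/scene7c.png

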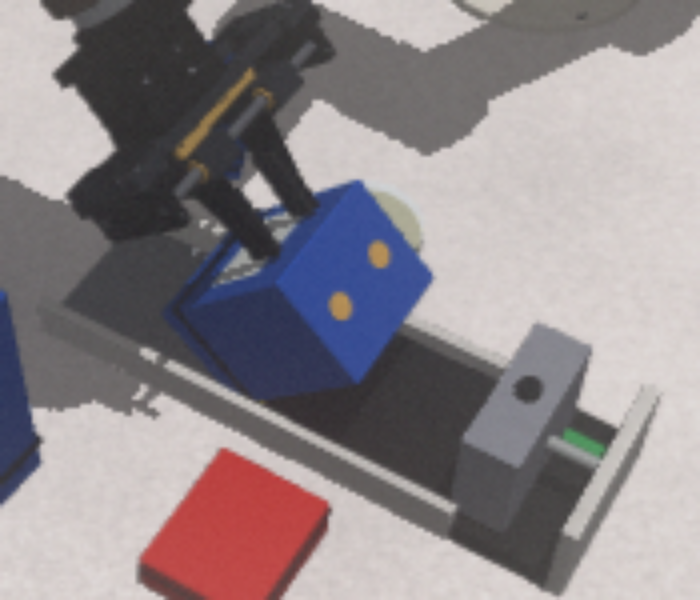

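```bash
python3 -m creep '[[0.4,-0.008,0,0.007,0,0,0],[0.4,-0.016,0,0.014,0,0,0],[0.4,-0.024,0,0.021,0,0,0],[0.4,-0.033,0,0.028,0,0,0],[0.4,-0.033,0,0.028,0,0,0]]';python3 -c "
from h import *
st();import cv2
for n in('scene',): cv2.imwrite(f'pics/{n}8.png',r.capture(n))
a=cv2.imread('pics/scene8.png')[135:285,220:395];cv2.imwrite('pics/scene8c.png',cv2.resize(a,None,fx=4,fy=4))"
```

```text
time_s: 7.73
tcp_pos: [0.506, 0.0257, 0.1586]
ee_rot: [[-0.024, -0.999, 0.032], [-0.762, 0.039, 0.646], [-0.647, -0.008, -0.763]]
wrist_force: [1.0, 0.3, 0.7]
gripper_width: 0.401
t7.73 dock x -1.6 y 2.6 z 158.6 mm | tilt 40.3 | F x 0.4 y -1.0 z 0.7 | j [ -5.  21.  -9. -44. -69.  23.] g 0.4
```

View pics/scene8c.png

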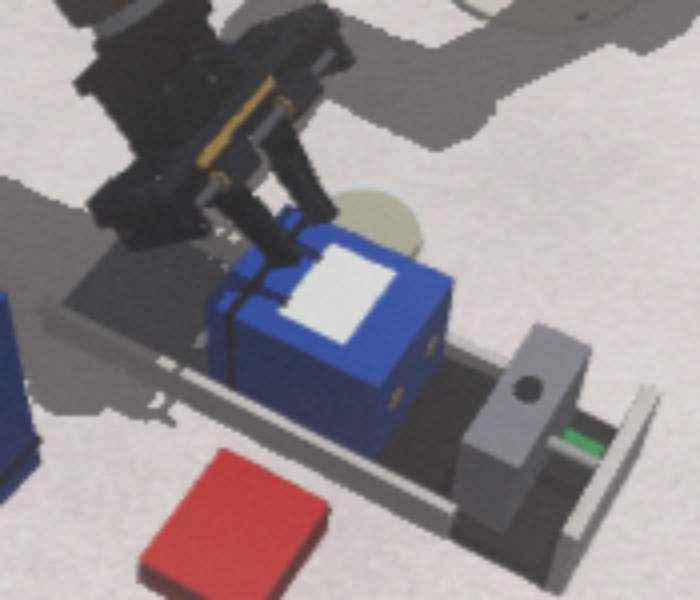

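```bash
python3 -c "
from h import *
print(rel(target(-.07,0.002,.160),Rt(40)))"
```

```text
(array([ 0.17, -0.  , -0.15]), array([-0.001,  0.002,  0.003]))
```

```bash
python3 -m creep '[[0.4,0.05,0,-0.06,0,0,0],[0.4,0.1,0,-0.1,0,0,0],[0.4,0.14,0,-0.13,0,0,0],[0.4,0.17,0,-0.15,0,0.002,0.003],[0.4,0.17,0,-0.15,0,0.002,0.003]]';python3 -c "
from h import *
st();print(rel(target(-.07,0.001,.059),Rt(40)));import cv2
for n in('scene','top'): cv2.imwrite(f'pics/{n}9.png',r.capture(n))
a=cv2.imread('pics/top9.png')[160:285,165:340];cv2.imwrite('pics/top9c.png',cv2.resize(a,None,fx=4,fy=4))"
```

```text
time_s: 8.2
tcp_pos: [0.5034, -0.0442, 0.1595]
ee_rot: [[-0.036, -0.999, 0.032], [-0.767, 0.049, 0.64], [-0.641, -0.002, -0.768]]
wrist_force: [0.6, 0.9, -0.1]
gripper_width: 0.401
t8.20 dock x -71.5 y 2.0 z 159.5 mm | tilt 39.9 | F x 0.9 y -0.5 z -0.1 | j [-12.  23.  -7. -41. -73.  26.] g 0.4
(array([ 0.211, -0.003,  0.261]), array([-0.001, -0.001, -0.001]))
```

View pics/top9c.png

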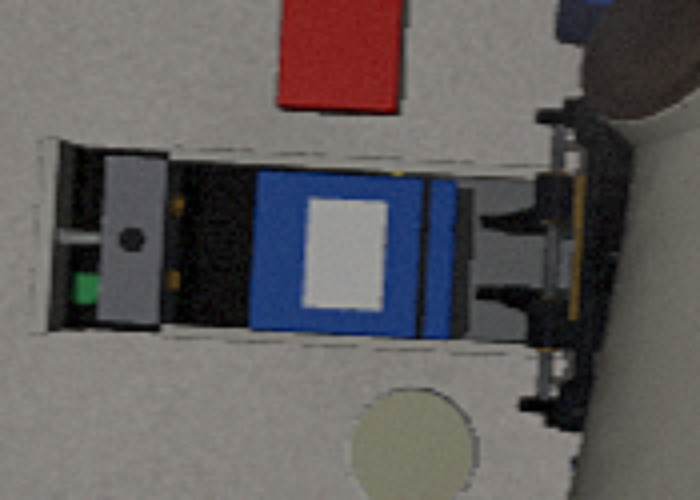

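```bash
python3 -c "
from h import *
for u in(457,250): 
  d=back('top',(165+u/4,160+255/4),.106)-np.array([*DK,0]);print((d@ax*1e3).round(1),(d@ay*1e3).round(1))
for u in(165,): 
  d=back('top',(165+u/4,160+240/4),.100)-np.array([*DK,0]);print((d@ax*1e3).round(1))
"
python3 -m creep '[[0.4,0.05,0,0.06,0,0,0],[0.4,0.1,0,0.12,0,0,0],[0.4,0.15,0,0.18,0,0,0],[0.4,0.19,0,0.235,0,0,0],[0.4,0.211,-0.003,0.261,0,0,0]]';python3 -c "
from h import *
st()"
```

```text
-40.6 0.2
92.1 8.3
147.9
time_s: 8.72
tcp_pos: [0.5031, -0.0392, 0.057]
ee_rot: [[-0.037, -0.999, 0.028], [-0.765, 0.047, 0.643], [-0.643, 0.002, -0.766]]
wrist_force: [-1.3, 0.5, -1.0]
gripper_width: 0.397
t8.72 dock x -66.6 y 2.5 z 57.0 mm | tilt 40.0 | F x 0.4 y 1.3 z -1.0 | j [-12.  31. -11. -45. -65.  36.] g 0.4
```

```bash
python3 -m creep '[[0.4,-0.01,0,0.009,0,0,0],[0.4,-0.02,0,0.017,0,0,0],[0.4,-0.031,0,0.025,0,0,0],[0.4,-0.041,0,0.034,0,0,0],[0.4,-0.051,0,0.043,0,0,0]]';python3 -c "
from h import *
st()"
python3 -m creep '[[0.4,-0.01,0,0.009,0,0,0],[0.4,-0.02,0,0.017,0,0,0],[0.4,-0.031,0,0.025,0,0,0],[0.4,-0.041,0,0.034,0,0,0],[0.4,-0.051,0,0.043,0,0,0]]';python3 -c "
from h import *
st()"
```

```text
time_s: 9.13
tcp_pos: [0.5047, -0.0192, 0.058]
ee_rot: [[-0.035, -0.999, 0.03], [-0.766, 0.046, 0.642], [-0.642, -0.001, -0.767]]
wrist_force: [-0.5, -1.3, -0.3]
gripper_width: 0.404
t9.13 dock x -46.5 y 1.7 z 58.0 mm | tilt 40.0 | F x -1.4 y 0.4 z -0.3 | j [-10.  31. -11. -45. -63.  35.] g 0.4
time_s: 9.55
tcp_pos: [0.5059, 0.001, 0.0583]
ee_rot: [[-0.035, -0.999, 0.031], [-0.766, 0.046, 0.641], [-0.642, -0.001, -0.767]]
wrist_force: [-0.3, -3.3, 2.6]
gripper_width: 0.401
t9.55 dock x -26.3 y 1.5 z 58.3 mm | tilt 39.9 | F x -3.4 y 0.1 z 2.6 | j [ -8.  30. -12. -46. -62.  34.] g 0.4
```

```bash
python3 -m creep '[[0.4,-0.008,0,0.006,0,0,0],[0.4,-0.015,0,0.013,0,0,0],[0.4,-0.022,0,0.019,0,0,0],[0.4,-0.03,0,0.025,0,0,0]]';python3 -c "
from h import *
st();import cv2
for n in('scene','top'): cv2.imwrite(f'pics/{n}10.png',r.capture(n))
a=cv2.imread('pics/top10.png')[160:285,165:340];cv2.imwrite('pics/top10c.png',cv2.resize(a,None,fx=4,fy=4))"
```

```text
time_s: 9.88
tcp_pos: [0.5066, 0.0128, 0.0584]
ee_rot: [[-0.034, -0.999, 0.031], [-0.766, 0.046, 0.641], [-0.642, -0.002, -0.767]]
wrist_force: [0.5, -3.7, 1.6]
gripper_width: 0.399
t9.88 dock x -14.5 y 1.3 z 58.4 mm | tilt 39.9 | F x -3.7 y -0.7 z 1.6 | j [ -7.  30. -12. -47. -61.  33.] g 0.4
```

View pics/top10c.png

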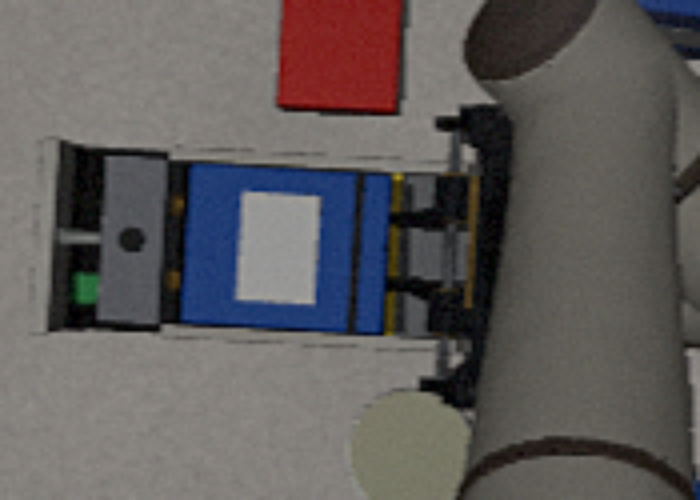

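```bash
python3 -m creep '[[0.4,-0.005,0,0.004,0,0,0],[0.4,-0.01,0,0.009,0,0,0],[0.4,-0.015,0,0.013,0,0,0]]';python3 -c "
from h import *
st()"; python3 -m creep '[[0.4,-0.003,0,0.003,0,0,0],[0.4,-0.006,0,0.005,0,0,0]]';python3 -c "
from h import *
st()"; python3 -m creep '[[0.4,-0.003,0,0.003,0,0,0],[0.4,-0.006,0,0.005,0,0,0]]';python3 -c "
from h import *
st()"
```

```text
time_s: 10.23
tcp_pos: [0.5068, 0.0193, 0.0583]
ee_rot: [[-0.034, -0.999, 0.031], [-0.766, 0.046, 0.642], [-0.642, -0.001, -0.766]]
wrist_force: [-0.5, -3.3, 1.4]
gripper_width: 0.399
t10.23 dock x -7.9 y 1.4 z 58.3 mm | tilt 40.0 | F x -3.3 y 0.3 z 1.4 | j [ -7.  30. -13. -47. -61.  33.] g 0.4
time_s: 10.4
tcp_pos: [0.507, 0.0217, 0.0584]
ee_rot: [[-0.034, -0.999, 0.031], [-0.766, 0.046, 0.642], [-0.642, -0.002, -0.766]]
wrist_force: [0.2, -3.3, 1.2]
gripper_width: 0.399
t10.40 dock x -5.6 y 1.4 z 58.4 mm | tilt 40.0 | F x -3.3 y -0.4 z 1.2 | j [ -6.  30. -13. -47. -61.  33.] g 0.4
time_s: 10.57
tcp_pos: [0.5071, 0.024, 0.0584]
ee_rot: [[-0.034, -0.999, 0.031], [-0.766, 0.046, 0.641], [-0.642, -0.002, -0.767]]
wrist_force: [-0.8, -3.6, 0.9]
gripper_width: 0.399
t10.57 dock x -3.3 y 1.3 z 58.4 mm | tilt 39.9 | F x -3.6 y 0.7 z 0.9 | j [ -6.  30. -13. -47. -61.  32.] g 0.4
```

```bash
for i in 1 ; do python3 -m creep '[[0.4,-0.003,0,0.003,0,0,0],[0.4,-0.005,0,0.004,0,0,0]]' >/dev/null;python3 -c "
from h import *
st()"; done; python3 -m creep '[[0.4,-0.003,0,0.003,0,0,0],[0.4,-0.005,0,0.004,0,0,0]]'>/dev/null;python3 -c "
from h import *
st()"
```

```text
t10.73 dock x -1.4 y 1.2 z 58.4 mm | tilt 39.9 | F x -3.6 y 0.3 z 1.2 | j [ -6.  30. -13. -47. -61.  32.] g 0.4
t10.90 dock x 0.5 y 1.2 z 58.4 mm | tilt 39.9 | F x -2.9 y -0.1 z 1.7 | j [ -6.  30. -13. -47. -60.  32.] g 0.4
```

```bash
python3 -m creep '[[0.4,-0.003,0,0.003,0,0,0],[0.4,-0.005,0,0.004,0,0,0]]'>/dev/null;python3 -c "
from h import *
st()";python3 -m creep '[[0.4,-0.003,0,0.003,0,0,0],[0.4,-0.005,0,0.004,0,0,0]]'>/dev/null;python3 -c "
from h import *
st()
import cv2
for n in('scene','top'): cv2.imwrite(f'pics/{n}11.png',r.capture(n))
a=cv2.imread('pics/top11.png')[160:285,165:340];cv2.imwrite('pics/top11c.png',cv2.resize(a,None,fx=4,fy=4))"
```

```text
t11.07 dock x 1.7 y 1.1 z 58.4 mm | tilt 39.8 | F x -8.1 y 0.5 z 2.1 | j [ -5.  30. -13. -47. -60.  32.] g 0.4
t11.23 dock x 2.0 y 0.7 z 58.4 mm | tilt 39.6 | F x -10.2 y 0.5 z 3.6 | j [ -5.  30. -13. -47. -60.  32.] g 0.4
```

View pics/top11c.png

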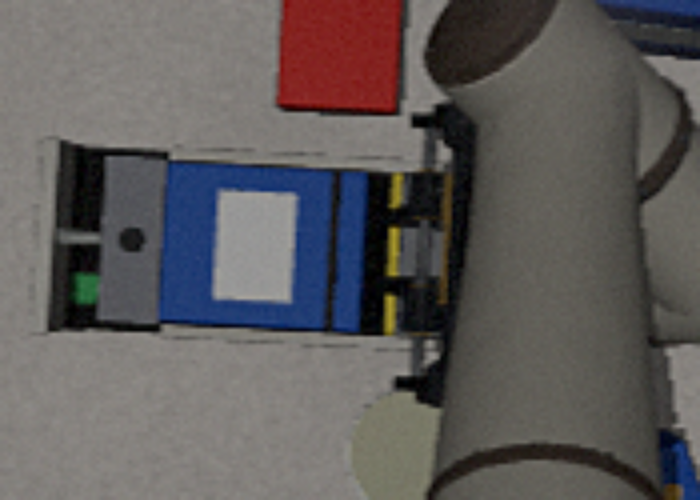

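```bash
python3 -m creep '[[0.4,-0.004,0,0.0035,0,0,0],[0.4,-0.004,0,0.0035,0,0,0]]'>/dev/null;python3 -c "
from h import *
st()"
```

```text
t11.50 dock x 2.0 y 0.5 z 58.5 mm | tilt 39.5 | F x -9.9 y 1.4 z 3.6 | j [ -5.  29. -13. -47. -60.  32.] g 0.4
```

```bash
python3 -m creep '[[0.4,-0.004,0,0.0035,0,0,0],[0.4,-0.007,0,0.006,0,0,0]]'>/dev/null;python3 -c "
from h import *
st()"
```

```text
t11.67 dock x 2.4 y 0.4 z 58.5 mm | tilt 39.2 | F x -15.5 y 2.6 z 6.3 | j [ -5.  29. -13. -47. -60.  32.] g 0.4
```

```bash
python3 -m creep '[[0.4,0.03,0,-0.025,0,0,0],[0.4,0.08,0,-0.065,0,0,0],[0.4,0.13,0,-0.107,0,0,0],[0.4,0.13,0,-0.107,0,0,0]]'>/dev/null;python3 -c "
from h import *
st();print(rel(target(-.12,0,.25),Rt(40)))"; python3 -m creep '[[0.4,-0.06,0,-0.09,0,0,0],[0.4,-0.12,0,-0.18,0,0,0],[0.4,-0.18,0,-0.27,0,0,0],[0.4,-0.24,0,-0.36,0,0,0],[0.4,-0.3,0,-0.45,0,0,0]]'>/dev/null;python3 -c "
from h import *
st()
import cv2
for n in('scene','top','wrist'): cv2.imwrite(f'pics/{n}12.png',r.capture(n))
a=cv2.imread('pics/top12.png')[160:285,165:340];a=cv2.resize(a,(700,500))
cv2.imwrite('pics/top12c.png',a)
a=cv2.imread('pics/scene12.png')[135:285,220:395];cv2.imwrite('pics/scene12c.png',cv2.resize(a,None,fx=4,fy=4))"
```

```text
t12.00 dock x -50.1 y 0.3 z 58.2 mm | tilt 39.3 | F x 0.6 y 0.2 z -0.2 | j [-10.  30. -11. -45. -63.  34.] g 0.4
(array([-0.224, -0.005, -0.642]), array([-0.001, -0.004,  0.001]))
t12.42 dock x -64.9 y 2.0 z 221.1 mm | tilt 39.4 | F x -0.3 y -0.8 z 0.3 | j [-11.  18.  -4. -40. -78.  21.] g 0.4
```

View pics/top12c.png

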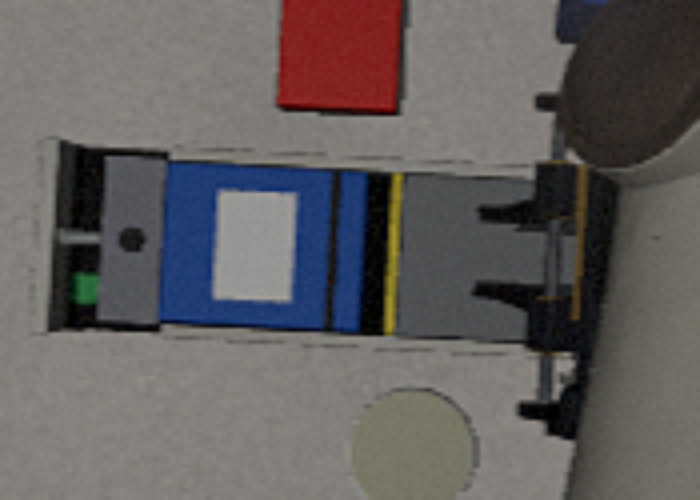

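View pics/scene12c.png

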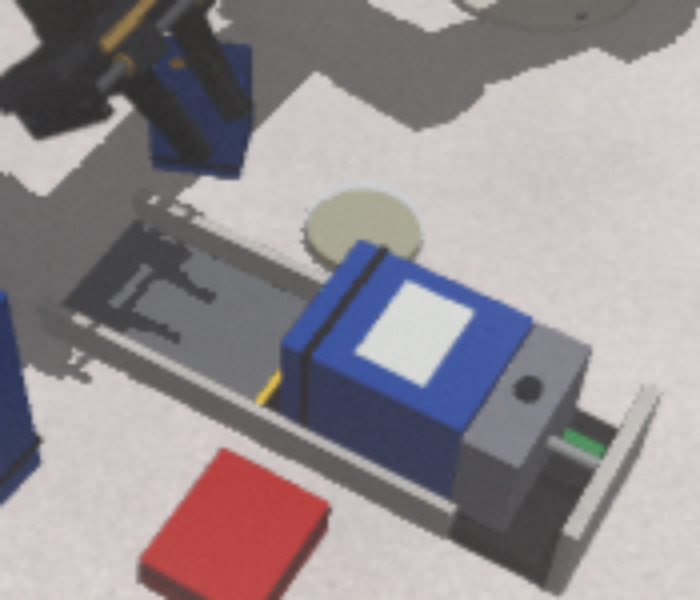

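```bash
python3 -c "
from h import *
print(r.finish_job());st()"
```

```text
the job is handed in; nothing more can be done
None
the job is handed in; nothing more can be done
```

The middle-sized blue pack is lying on the rubber deck, panel up, with its terminal end against the backstop. I handed the job in at about 12.5 s of the 64 s allowed.

- **Slide:** I pushed the pack low on its rear face at about 4 N until the resistance jumped to 13 N and the top picture showed it square against the step.
- **Tip:** I then pushed high on the rear face, rising with it. Past the balance point it fell forward the rest of the way by itself. It settled about 28 mm further back on the step than I expected, still resting on the deck.
- **Push home:** It slid along the deck at about 3.5 N. The resistance then rose to 10 N, and to 15.5 N with only 0.4 mm more travel. That was the largest push I read at the end of any move.
- **Last checks:** The final pictures show no gap between the pack and the backstop. The red slide box and petri dish beside the dock look unmoved, and the gripper was clear with about 0 N on the wrist. I judged "fully home" from the force rise and the pictures, because the contact travel could not be read directly. I did not check the bystanders further off again in the last pictures, but the arm stayed clear of them. No check failed or disagreed.

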